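# Clamp the card and hold the stamp ready above its box

## Robot

A 6-joint arm with a two-finger parallel gripper is mounted at the origin on the work surface. World frame = base frame: x ahead of the robot, y to its left, z up, the work surface at z = 0. Lengths are in m, angles in degrees, forces in N, time in s.
With the tool pointing down it reaches from about 0.25 to 0.725 m from the base axis. Payload 9.7 kg.
Tool frame: the origin (TCP) lies on the centre line of the jaws, within the pads' length; the fingertips stand 19 mm ahead of it and the grasp point (between the pads) is the TCP (bot.tcp_to_tips is the z of the fingertips in the tool frame, in m); z points along the fingers, y is the line along which they close (so a half turn about z gives the same grasp; the last joint's range is limited). The gripper opens to 85 mm and grips with 20 to 120 N. Pads are 22 mm wide; open, the fingers measure 114 mm over their backs; the gripper's body (76 mm by 85 mm) begins 54 mm behind the grasp point. The pads swing forward as they close: fully open they stand 13 mm farther back than shut.
Start: joints at [-74.427, 4.979, 10.078, 95.1, 0, 90], TCP at [0.148, -0.53, 0.25] pointing down, gripper open.
Joint ranges: [-179.16, 179.16], [-48.56, 103.87], [-65.8, 70.77], [-126.05, 130.52], [-82.76, 87.17], [-180, 180]. Speed limits (degrees/s): [127.2, 127.2, 147.25, 180, 180, 180].

## Interface

Orientations are given as [roll, pitch, yaw] about the fixed x, y, z axes, in that order (R = Rz(yaw) Ry(pitch) Rx(roll)).
In Python, from workcell import bot gives the robot as it stands. The module is installed in compiled form; this text tells all that it offers.
- The arm moves only by the tool play_rows, never from a script. Its argument "increments" is a list of rows, each an object with "slide": the shift along the tool's x, y, z in mm, a list of three; "angular": the turn, a rotation vector about the tool's x, y, z in degrees, a list of three; "claw": the opening, from -1 (shut) to 1 (fully open). In form: [{"slide": [x, y, z], "angular": [rx, ry, rz], "claw": claw}, ...]. A call has 1 to 8 rows; each row shifts and turns the commanded pose from where the row before left it, along the tool's axes as they then stand; what a row does not reach is not made up. A row lasts 1/10 s, in which the tool goes at most 50 mm and 8.59 degrees, less where a joint would pass 70% of its speed; a pose out of reach is approached as far as the arm can. A call is refused whole if a number of a shift passes 50 or a number of a turn 8.59, either way. A call with a gripper value outside its range is refused whole. The fingers move at their own pace and stop on an object; "squeeze" is the grip in N (left out, the last holds). Time passes only in rows, so rows that do not move let the fingers close. It gives the time, the measured TCP pose, the force, the opening and the grip force at its end, in the units of the state.
- bot.get_obs(): the state, without advancing time (a new reading comes with each control period).
- bot.camera(name): name is "side" or "top" or "wrist"; returns the picture (420x560x3 uint8, red, green, blue); there is no depth.
- bot.camera_info(name): a dict with "fovy" (degrees; the focal length in pixels is half the picture's height over the tangent of half this angle, whatever the lens; pixels are square), "cx", "cy" (the principal point, pixels), "R" (3x3) and "t" (3): a world point X has camera coordinates R X + t. Camera axes: x right, y down, z forward; pixel columns grow to the right and rows downward; lengths in m; the calibration is good to about 2 mm. The wrist camera is an equidistant fisheye: a pixel r from the principal point sees the ray r / f radians off the axis. A picture is of the moment at which its call begins: read the wrist's pose just before it. camera_info takes no time and is no camera call; for the wrist camera it gives the pose at the moment of the call.
- bot.job_done(): hands the job in; it is judged then, once.
The state is a dict: "time": time; "q": joint angles; "qd": joint speeds; "joint_efforts": joint torques, N m; "ee_pos": TCP position; "tcp_rot": TCP orientation; "wrist_force": force on the tool from outside, world axes, zero at the start; "torque": the same for the moment, N m; "opening": finger opening in m; "grasp_force": force on a finger pad.
Only numpy, scipy, OpenCV 4.12 (cv2) and the standard library are available. Lean on these libraries where they do the work, as an engineer would, in place of code of your own. Each camera call takes 0.05 s, during which the arm holds its last target. There are 200 camera calls.

## Task

First press the raised lever of the card jig down until it snaps over and stays down by itself, clamping the card, and take the hand off it. Then pick up the hand stamp with the oblong foot, carry it over the stock on the counter and stop with it upright about one centimetre above the box printed on the card, centred on the box and with its long side along the box's long side; never let the stamp touch the card or any other part of the jig, and leave the other stamps and goods where they stand. Finish while still holding the stamp there in the air: do not stamp, put down or let go.

Things in the scene. Friction and masses are not known exactly. Their poses are not given: they have to be found in the camera images.
- jig: Card-stamping jig fixed to the counter: dark steel base 240 (x) x 190 (y) x 14 mm, origin at the centre of its underside, z up. A white card 120 (x) x 120 (y) mm lies on it, centred at (-30, -25) mm, top 18 mm above the counter; low guides (to 28 mm height) run along the card's -x and -y edges, and the lever along its +y side.
- lever_pivot (a point): Lever's pivot axis, parallel to the jig's y, at (45, 75, 50) mm in the jig's frame, between two dark cheeks 66 mm high. The lever runs from here towards the jig's -x along y = 75 mm. It carries a clamp bar that spans the card near jig x = 17 mm, lower than 35 mm when the lever is down.
- jig_box (a point): Centre of the empty box printed in black outline on the card, on the card's top face (18 mm above the counter), at (-45, -25, 18) mm in the jig's frame; axes as the jig's. The outline is 48 mm (jig x) by 78 mm (jig y): its long side runs along the jig's y.
- jig_lever (a joint): Lever angle in rad: 0 = sprung up (lever slopes up 0.6 rad from its pivot towards the jig's -x), 0.6 = level, fully down on its stop. It springs back to 0 when let go below about 0.48; beyond that it snaps over by itself to 0.6 and stays. Pressing on the hand grip takes up to about 8 N.
- lever_pad (a point): Point on the top face of the lever's black hand grip (grip 50 mm long, 22 mm wide, 16 mm thick), in the middle of its length, 125 mm from the pivot axis; it moves with the lever: about 127 mm above the counter when up, 58 mm when down, shifting about 26 mm towards the jig's -x on the way.
- stamp: Wooden hand stamp with an oblong foot, standing on the counter: foot 60 (its x) x 30 (its y) x 18 mm (lowest 4 mm black rubber), above it a flat upright handle 40 (x) x 20 (y) mm from 18 to 72 mm height. Origin at the centre of the underside, z up the handle. About 90 g. Grip the handle across its 20 mm thickness.
- stamp_square: Bystander: wooden stamp with a 36 x 36 mm square foot and a 22 x 22 mm handle, 72 mm tall. Origin at the centre of its underside.
- stamp_round: Bystander: wooden stamp with a round foot 40 mm across and a round knob, 72 mm tall. Origin at the centre of its underside.
- pen_display: Bystander and obstacle: open cardboard display box 160 (x) x 70 (y) x 85 mm full of upright pens reaching 130 mm, between the stamps and the jig. Origin at the centre of its underside.
- carton_low: Bystander and obstacle: pen carton 100 (x) x 60 (y) x 50 mm, behind the pen display. Origin at the centre of its underside.
- carton_top: Bystander and obstacle: a like carton 50 mm high stacked on the lower one, its top 100 mm above the counter. Origin at the centre of its underside.
- ink_pad: Bystander: flat ink pad tin 110 x 75 x 22 mm. Origin at the centre of its underside.
- glue: Bystander: white glue bottle 40 mm across, 110 mm tall. Origin at the centre of its underside.
- tape: Bystander: roll of clear tape lying flat, 84 mm across, 24 mm high. Origin at the centre of its underside.

How it is judged (in metres and radians):
On the way, in this order (a step that is already met when the one before it is completed fails the run):
1. the lever is latched down and the hand is off it (value of joint jig_lever above 0.56 rad and contact force between each of the arm, the fingers and jig below 0.3 N), for 0.3 s.
2. the stamp is lifted clear of the counter in the fingers (height (world z) of stamp above 0.05 m and contact force between the fingers and stamp above 1 N), for 0.2 s.
At the end, for the whole second after the job is handed in: Lever latched (over 0.56 rad), robot not touching the jig; stamp held still in the fingers, underside 3 to 18 mm above the card, within 8 mm of the box centre sideways, long side within 0.13 rad of the box's (either way round), upright within 0.1 rad, not touching the jig (all of step 1 and z of stamp in the frame of jig_box between 0.003 and 0.018 m and horizontal distance between stamp and jig_box below 0.008 m and angle between the x axis of stamp and the y axis of jig, either way round below 0.13 rad and angle between stamp's own z axis and vertical below 0.1 rad and linear speed of stamp below 0.02 m/s and contact force between stamp and jig below 0.1 N and contact force between the fingers and stamp above 1 N); the arm keeps its last pose, push and grip.
It fails at once if the stamp touches the card or the jig (contact force between stamp and jig above 0.3 N).
It fails at once if another stamp is moved more than 25 mm or tipped over (distance of any of stamp_square, stamp_round from where it was at the start of the episode above 0.025 m or angle between any of stamp_square, stamp_round's own z axis and vertical above 0.4 rad).
It fails at once if the pen display or a carton is moved more than 25 mm or tipped over (distance of any of pen_display, carton_low, carton_top from where it was at the start of the episode above 0.025 m or angle between any of pen_display, carton_low, carton_top's own z axis and vertical above 0.4 rad).
It fails at once if the ink pad, glue or tape is moved more than 25 mm or tipped over (distance of any of ink_pad, glue, tape from where it was at the start of the episode above 0.025 m or angle between any of ink_pad, glue, tape's own z axis and vertical above 0.4 rad).
It also fails if it takes over 64 s, if anything falls off the work surface, if the arm or the gripper's body presses on something with over 40 N, if the wrist force passes 120 N, or if a joint passes its speed limit or range.

## Working session

There is one attempt and no reset: what is moved stays moved. The work goes in short steps, Python scripts to look and compute and a tool call to move; the robot and the scene stay as the last step left them, time stands still between calls to the robot, and variables do not carry over. Pictures are saved under pics/ and viewed, at most 10 in all, crops included, and the job is handed in when it is done.

Besides the shell and the picture viewer there is one more tool, called after ">>>" in YAML: its name, and indented under it one key for each argument. play_rows: Moves the arm, as the interface text tells. Its arguments: {"type":"object","properties":{"increments":{"type":"array"},"squeeze":{"type":"number"}},"required":["increments"]}

```bash
mkdir -p pics; python3 - <<'E'
from workcell import bot
import cv2,numpy as np
o=bot.get_obs();print(o['time'],o['ee_pos'],o['tcp_rot'],o['opening'],bot.tcp_to_tips)
for n in('top','side'):
    im=bot.camera(n);cv2.imwrite(f'pics/{n}0.png',im[:,:,::-1]);print(n,bot.camera_info(n))
E
```

```text
0.0 [ 0.14760629 -0.52961373  0.24955515] [-1.79921227e+02 -4.36915871e-04  1.55712922e+01] 0.08498750531145843 0.019
top {'fovy': 45.234885348037345, 'cx': 276.12845409629927, 'cy': 207.2738816357444, 'R': array([[-0.02145898, -0.99976357, -0.00350801],
       [-0.99676161,  0.02166627, -0.07743937],
       [ 0.07749706,  0.00183488, -0.99699089]]), 't': array([-0.02824666,  0.60962711,  1.11438571])}
side {'fovy': 51.85868595257733, 'cx': 283.9639583057537, 'cy': 217.4597212358718, 'R': array([[ 0.96693097, -0.25453992, -0.01593486],
       [-0.17019658, -0.59747609, -0.7836169 ],
       [ 0.18994109,  0.76041551, -0.62103997]]), 't': array([-0.58857015,  0.1739795 ,  1.12110477])}
```

View pics/top0.png

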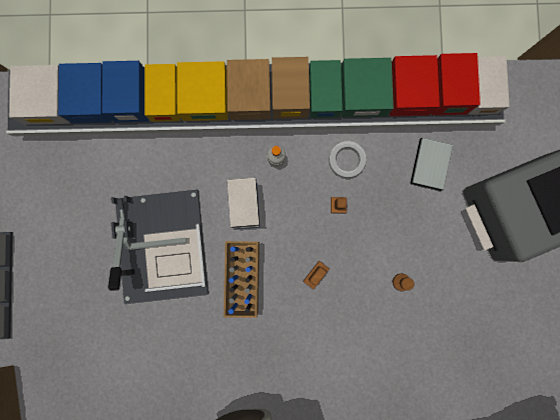

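View pics/side0.png

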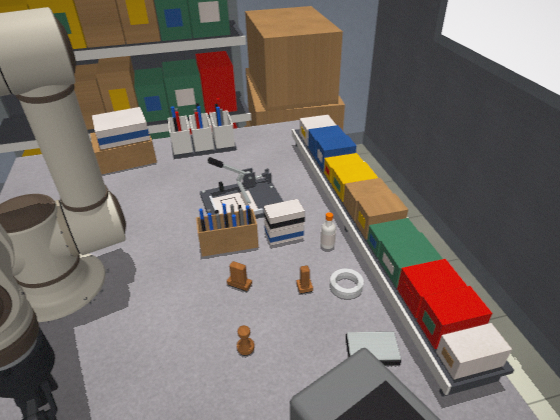

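The top view has the jig at left (cols 110–210, rows 190–303, printed box near (173,265)), the oblong stamp at (316,274), the square stamp at (340,204), the round one at (403,283), and the pen display at (242,280). The side view shows the lever up. Next I'll zoom in on the jig and the stamp.

```bash
python3 - <<'E'
import cv2,numpy as np
im=cv2.imread('pics/top0.png')
a=cv2.resize(im[180:315,100:220],None,fx=4,fy=4,interpolation=cv2.INTER_CUBIC)
b=cv2.resize(im[250:300,290:345],None,fx=5,fy=5,interpolation=cv2.INTER_CUBIC)
c=np.zeros((540,480+275,3),np.uint8);c[:,:480]=a;c[:250,480:]=b
cv2.imwrite('pics/crop0.png',c)
E
cat > h.py <<'E'
import numpy as np
from workcell import bot
def ray(n,uv,z,H=420):
    i=bot.camera_info(n);f=H/2/np.tan(np.radians(i['fovy']/2));R=np.array(i['R']);t=np.array(i['t'])
    d=np.array([uv[0]-i['cx'],uv[1]-i['cy']])/f
    if n=='wrist':
        r=np.hypot(*d);d3=np.r_[d/r*np.sin(r),np.cos(r)]
    else: d3=np.r_[d,1]
    c=-R.T@t;w=R.T@d3;return c+w*(z-c[2])/w[2]
def proj(n,X,H=420):
    i=bot.camera_info(n);f=H/2/np.tan(np.radians(i['fovy']/2))
    p=np.array(i['R'])@X+np.array(i['t'])
    if n=='wrist':
        r=np.hypot(p[0],p[1]);th=np.arctan2(r,p[2]);q=p[:2]/r*th
    else:q=p[:2]/p[2]
    return q*f+[i['cx'],i['cy']]
E
```

```text
(no output)
```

View pics/crop0.png

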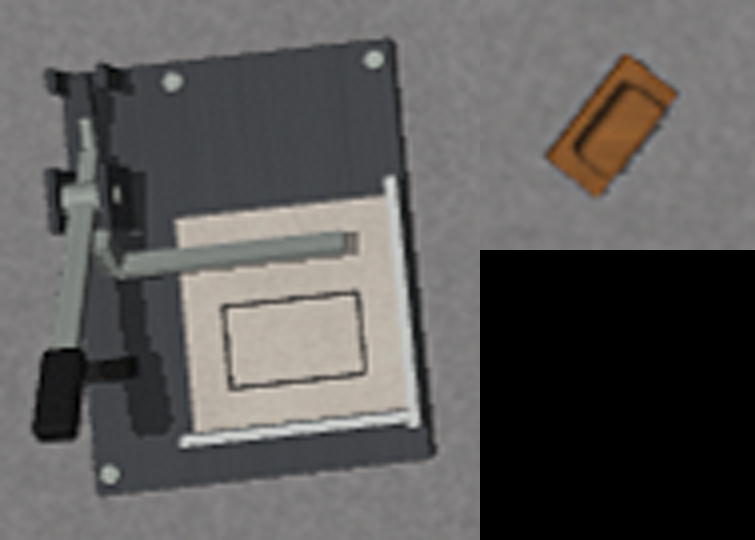

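```bash
python3 - <<'E'
from h import *
import cv2
i=bot.camera_info('top');print('cam',-np.array(i['R']).T@i['t'])
def cr(p,s,o):return (np.array(p)+.5)/s-.5+o
B=[ray('top',cr(p,4,[100,180]),.018) for p in [(222,307),(357,293),(366,373),(230,389)]]
B=np.array(B);c=B.mean(0);print('box',B[:,:2].round(4).tolist(),c)
# jig y = toward image left: TL-TR
v=(B[0]-B[1]+B[3]-B[2])[:2];u=(B[0]-B[3]+B[1]-B[2])[:2]
print('len',np.linalg.norm(v)/2,np.linalg.norm(u)/2,'yaw',np.degrees(np.arctan2(-v[0],v[1])),np.degrees(np.arctan2(u[1],u[0])))
# base corners 
D=np.array([ray('top',cr(p,4,[100,180]),.014) for p in [(392,39),(436,456),(98,495)]]);print('base',D[:,:2].round(4).tolist())
e=D[0]-D[1];print('base yaw',np.degrees(np.arctan2(e[1],e[0])),np.linalg.norm(e))
e=D[2]-D[1];print('base yaw',np.degrees(np.arctan2(-e[0],e[1])),np.linalg.norm(e),'ctr',(D[0]+D[2])/2)
yaw=np.arctan2(e[1],e[0])
# stamp
S=np.array([ray('top',cr((p[0]-480,p[1]),5,[290,250]),.018) for p in [(628,54),(678,95),(600,198),(546,156)]])
print('stamp',S[:,:2].round(4).tolist(),S.mean(0))
e=(S[0]-S[3]+S[1]-S[2])/2;print(np.linalg.norm(e),'ang',np.degrees(np.arctan2(e[1],e[0])),np.linalg.norm(S[0]-S[1]))
# handle top
T=np.array([ray('top',cr((p[0]-480,p[1]),5,[290,250]),.072) for p in [(632,81),(668,102),(616,174),(577,150)]]);print(T.round(4).tolist(),T.mean(0))
for nm,p,z in [('sq',(340,202),.072),('round',(405,282),.06),('penTL',(225,242),.085),('penBR',(258,317),.085),('cartTL',(228,180),.1),('cartBR',(259,224),.1),('glue',(277,151),.11)]:print(nm,ray('top',p,z)[:2].round(3))
E
```

```text
cam [ 0.52068513 -0.04349309  1.15814245]
box [[0.5043, 0.2336], [0.5105, 0.1575], [0.4656, 0.1528], [0.4583, 0.2293]] [0.48468006 0.19327595 0.018     ]
len 0.07661685045082119 0.04563962695287991 yaw 5.0633827358709445 5.698177889194333
base [[0.6545, 0.137], [0.4183, 0.1145], [0.4006, 0.3046]]
base yaw 5.445283714678994 0.23731417049469772
base yaw 5.308991325388544 0.1908787721821319 ctr [0.52756442 0.22078337 0.014     ]
stamp [[0.4874, -0.1357], [0.4686, -0.1576], [0.4235, -0.1214], [0.4426, -0.0977]] [ 0.45550486 -0.12808593  0.018     ]
0.05828427978536573 ang -39.611506656568245 0.028894228617467894
[[0.4774, -0.1327, 0.072], [0.4681, -0.1479, 0.072], [0.4381, -0.1248, 0.072], [0.4486, -0.1084, 0.072]] [ 0.45805319 -0.12843912  0.072     ]
sq [ 0.614 -0.18 ]
round [ 0.438 -0.316]
penTL [0.532 0.069]
penBR [0.374 0.002]
cartTL [0.663 0.059]
cartBR [ 0.568 -0.005]
glue [ 0.721 -0.046]
```

>>> play_rows:
  increments:
    - {"slide": [0, 0, 0], "angular": [0, 0, 5.1], "claw": -1}
    - {"slide": [10, -20, 0], "angular": [0, 0, 5.1], "claw": -1}
    - {"slide": [20, -40, 0], "angular": [0, 0, 0], "claw": -1}
    - {"slide": [20, -40, 0], "angular": [0, 0, 0], "claw": -1}
    - {"slide": [20, -40, 0], "angular": [0, 0, 0], "claw": -1}
    - {"slide": [20, -40, 0], "angular": [0, 0, 0], "claw": -1}
    - {"slide": [20, -40, 0], "angular": [0, 0, 0], "claw": -1}
    - {"slide": [20, -40, 0], "angular": [0, 0, 0], "claw": -1}

```text
time: 0.9
ee_pos: [0.2509, -0.2565, 0.25]
tcp_rot: [-180.0, -0.0, 5.3]
wrist_force: [1.3, 0.4, 1.5]
opening: -0.0004
grasp_force: 0.0
```

>>> play_rows:
  increments:
    - {"slide": [20, -40, 0], "angular": [0, 0, 0], "claw": -1}
    - {"slide": [20, -40, 0], "angular": [0, 0, 0], "claw": -1}
    - {"slide": [20, -40, 0], "angular": [0, 0, 0], "claw": -1}
    - {"slide": [20, -40, 0], "angular": [0, 0, 0], "claw": -1}
    - {"slide": [20, -40, 0], "angular": [0, 0, 0], "claw": -1}
    - {"slide": [20, -40, 0], "angular": [0, 0, 0], "claw": -1}
    - {"slide": [20, -40, 0], "angular": [0, 0, 0], "claw": -1}
    - {"slide": [20, -40, 0], "angular": [0, 0, 0], "claw": -1}

```text
time: 1.7
ee_pos: [0.3831, 0.0543, 0.2502]
tcp_rot: [-178.9, 0.0, 7.5]
wrist_force: [0.6, -0.3, 0.5]
opening: 0.0001
grasp_force: 0.0
```

>>> play_rows:
  increments:
    - {"slide": [20, -40, 0], "angular": [0, 0, 0], "claw": -1}
    - {"slide": [20, -40, 0], "angular": [0, 0, 0], "claw": -1}
    - {"slide": [20, -40, 0], "angular": [0, 0, 0], "claw": -1}
    - {"slide": [20, -40, 0], "angular": [0, 0, 0], "claw": -1}
    - {"slide": [0, 0, 0], "angular": [0, 0, 0], "claw": -1}
    - {"slide": [0, 0, 0], "angular": [0, 0, 0], "claw": -1}

```text
time: 2.3
ee_pos: [0.4533, 0.1307, 0.2568]
tcp_rot: [-175.1, 0.2, 13.4]
wrist_force: [0.0, -0.4, -0.7]
opening: -0.0002
grasp_force: 0.0
```

```bash
cat >> h.py <<'E'
from scipy.spatial.transform import Rotation as Rr
def delta(p,yaw=None):
    o=bot.get_obs();R=Rr.from_euler('xyz',o['tcp_rot'],degrees=True)
    print('t',o['time'],'tcp',np.round(o['ee_pos'],4),np.round(o['tcp_rot'],2),'slide',np.round(R.inv().apply(np.array(p)-o['ee_pos'])*1e3,1))
    if yaw is not None: print('turn',(R.inv()*Rr.from_euler('xyz',[180,0,yaw],degrees=True)).as_rotvec(degrees=True).round(2))
E
python3 - <<'E'
from h import *
import cv2
im=bot.camera('side');cv2.imwrite('pics/side1.png',im[200-60:320,150:330,::-1].repeat(3,0).repeat(3,1))
c=np.array([.527,.2216]);r=np.radians(5.4);Rj=np.array([[np.cos(r),-np.sin(r)],[np.sin(r),np.cos(r)]])
u=c+Rj@[-.0537,.075];d=c+Rj@[-.08,.075];print(u,d,proj('top',np.r_[u,.127]),ray('top',(114,278.5),.127))
delta(np.r_[u,.155],5.4)
E
```

```text
[0.4664802  0.29121353] [0.44029692 0.28873848] [113.83433154 276.7149663 ] [0.46287263 0.29086403 0.127     ]
t 2.35 tcp [0.4531 0.1304 0.257 ] [-1.7507e+02  1.2000e-01  1.3330e+01] slide [  50.3 -144.1  114.8]
turn [-4.92  0.46  7.92]
```

View pics/side1.png

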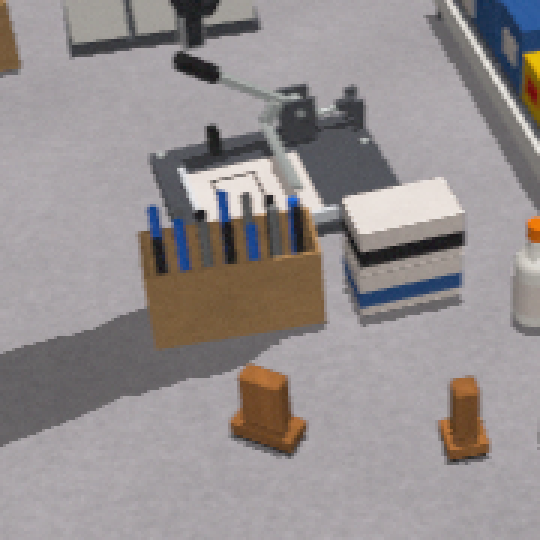

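The side view shows the lever up with its black grip at crop (195,67), and the gripper just above it at the top edge. The arm has stopped short and is tilted, so I'll check the joints.

```bash
python3 - <<'E'
from h import *
o=bot.get_obs();print(np.round(o['q'],2),np.round(o['qd'],2),np.round(o['wrist_force'],1),np.round(o['ee_pos'],3))
E
```

```text
[ 13.27  -5.55   0.24  95.91   4.93 179.94] [-0.45 -0.91 -0.41 -0.01 -0.08 -0.01] [-0.6  0.1  1.5] [0.453 0.13  0.257]
```

>>> play_rows:
  increments:
    - {"slide": [0, 0, 0], "angular": [-4.9, 0.4, -4], "claw": -1}
    - {"slide": [0, 0, 0], "angular": [0, 0, -8.5], "claw": -1}
    - {"slide": [0, 0, 0], "angular": [0, 0, -8.5], "claw": -1}
    - {"slide": [0, 0, 0], "angular": [0, 0, -8.5], "claw": -1}
    - {"slide": [0, 0, 0], "angular": [0, 0, -8.5], "claw": -1}
    - {"slide": [0, 0, 0], "angular": [0, 0, -8.5], "claw": -1}
    - {"slide": [0, 0, 0], "angular": [0, 0, -8.5], "claw": -1}
    - {"slide": [0, 0, 0], "angular": [0, 0, -8.5], "claw": -1}

```text
time: 3.15
ee_pos: [0.4529, 0.1299, 0.2576]
tcp_rot: [179.6, -0.3, 77.1]
wrist_force: [-0.2, -0.3, 0.6]
opening: -0.0
grasp_force: 0.0
```

>>> play_rows:
  increments:
    - {"slide": [0, 0, 0], "angular": [0, 0, -8.5], "claw": -1}
    - {"slide": [0, 0, 0], "angular": [0, 0, -8.5], "claw": -1}
    - {"slide": [0, 0, 0], "angular": [0, 0, 0], "claw": -1}
    - {"slide": [0, 0, 0], "angular": [0, 0, 0], "claw": -1}

```text
time: 3.55
ee_pos: [0.4532, 0.1302, 0.2576]
tcp_rot: [179.5, -0.2, 93.5]
wrist_force: [-0.2, -0.1, -0.4]
opening: -0.0003
grasp_force: 0.0
```

```bash
python3 - <<'E'
from h import *
delta([.464,.291,.25],95.4)
E
```

```text
t 3.55 tcp [0.4532 0.1302 0.2576] [ 1.7949e+02 -1.6000e-01  9.3520e+01] slide [159.8  20.6   8.2]
turn [ 0.51 -0.15 -1.88]
```

>>> play_rows:
  increments:
    - {"slide": [40, 5, 10], "angular": [0.5, -0.1, -1.9], "claw": -1}
    - {"slide": [40, 5, 10], "angular": [0, 0, 0], "claw": -1}
    - {"slide": [40, 5, 20], "angular": [0, 0, 0], "claw": -1}
    - {"slide": [40, 5, 20], "angular": [0, 0, 0], "claw": -1}
    - {"slide": [0, 0, 20], "angular": [0, 0, 0], "claw": -1}
    - {"slide": [0, 0, 0], "angular": [0, 0, 0], "claw": -1}
    - {"slide": [0, 0, 0], "angular": [0, 0, 0], "claw": -1}

```text
time: 4.25
ee_pos: [0.4587, 0.2914, 0.1781]
tcp_rot: [-180.0, -0.0, 95.6]
wrist_force: [0.2, -0.1, 0.4]
opening: 0.0001
grasp_force: 0.0
```

```bash
python3 - <<'E'
from h import *
import cv2
delta([.464,.291,.155],95.4)
im=bot.camera('side');cv2.imwrite('pics/side2.png',cv2.resize(im[130:270,170:330,::-1],None,fx=4,fy=4,interpolation=2))
im=bot.camera('top');cv2.imwrite('pics/top2.png',im[:,:,::-1])
E
```

```text
t 4.25 tcp [0.4587 0.2914 0.1781] [-1.7997e+02 -3.0000e-02  9.5580e+01] slide [-1.   5.2 23.1]
turn [-0.03 -0.03  0.18]
```

View pics/side2.png

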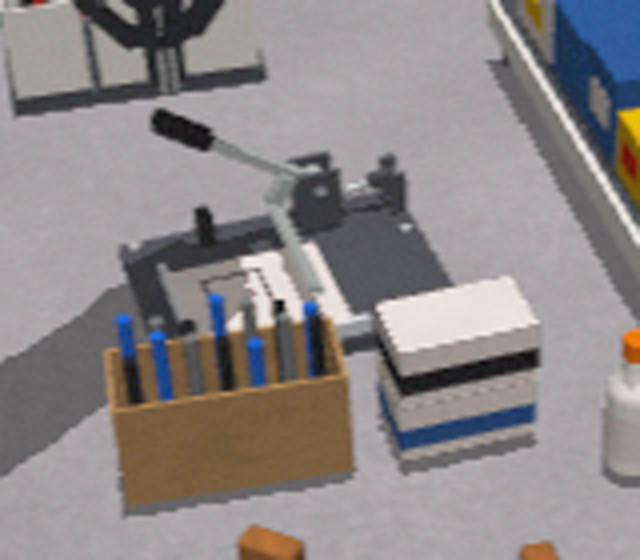

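The fingertips are directly above the grip (tips about (170,90), grip (183,130)). I'll press along the lever's arc.

>>> play_rows:
  increments:
    - {"slide": [0, 0, 20], "angular": [0, 0, 0], "claw": -1}
    - {"slide": [0, 0, 12], "angular": [0, 0, 0], "claw": -1}
    - {"slide": [0, -5, 12], "angular": [0, 0, 0], "claw": -1}
    - {"slide": [0, -5, 12], "angular": [0, 0, 0], "claw": -1}
    - {"slide": [0, -4, 12], "angular": [0, 0, 0], "claw": -1}
    - {"slide": [0, -4, 12], "angular": [0, 0, 0], "claw": -1}
    - {"slide": [0, -2, 10], "angular": [0, 0, 0], "claw": -1}
    - {"slide": [0, -1, 6], "angular": [0, 0, 0], "claw": -1}

```text
time: 5.15
ee_pos: [0.4375, 0.2896, 0.0804]
tcp_rot: [-179.9, -0.0, 95.7]
wrist_force: [-0.1, 0.3, -0.6]
opening: 0.0005
grasp_force: 0.0
```

>>> play_rows:
  increments:
    - {"slide": [0, 0, 2], "angular": [0, 0, 0], "claw": -1}
    - {"slide": [0, 0, 0], "angular": [0, 0, 0], "claw": -1}
    - {"slide": [0, 0, 0], "angular": [0, 0, 0], "claw": -1}

```text
time: 5.45
ee_pos: [0.4383, 0.2901, 0.08]
tcp_rot: [180.0, -0.1, 95.7]
wrist_force: [-0.6, -0.8, -0.5]
opening: 0.0001
grasp_force: 0.0
```

>>> play_rows:
  increments:
    - {"slide": [0, 0, -10], "angular": [0, 0, 0], "claw": -1}
    - {"slide": [0, 0, -40], "angular": [0, 0, 0], "claw": -1}
    - {"slide": [0, 0, -50], "angular": [0, 0, 0], "claw": -1}
    - {"slide": [0, 0, -50], "angular": [0, 0, 0], "claw": 0}
    - {"slide": [0, 0, -20], "angular": [0, 0, 0], "claw": 1}
    - {"slide": [0, 0, 0], "angular": [0, 0, 0], "claw": 1}
    - {"slide": [0, 0, 0], "angular": [0, 0, 0], "claw": 1}

```text
time: 6.15
ee_pos: [0.4382, 0.2899, 0.2502]
tcp_rot: [180.0, -0.1, 95.7]
wrist_force: [-0.4, 0.3, -0.1]
opening: 0.0583
grasp_force: 0.0
```

```bash
python3 - <<'E'
from h import *
import cv2
delta([.456,-.128,.25],140.4);print(bot.get_obs()['q'].round(1))
im=bot.camera('side');cv2.imwrite('pics/side3.png',cv2.resize(im[130:270,170:330,::-1],None,fx=4,fy=4,interpolation=2))
E
```

```text
t 6.15 tcp [0.4382 0.2899 0.2502] [ 1.7995e+02 -8.0000e-02  9.5720e+01] slide [-417.6  -23.9   -0.5]
turn [  0.08  -0.06 -44.68]
[3.350e+01 1.500e+00 6.400e+00 9.480e+01 1.000e-01 1.177e+02]
```

View pics/side3.png

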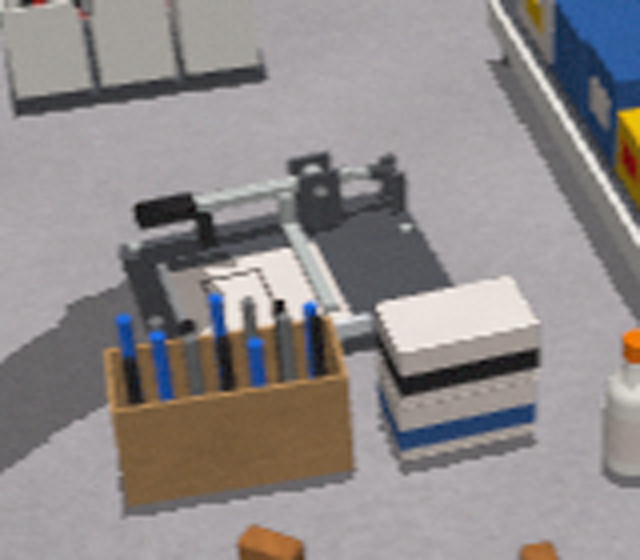

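The lever is level and latched, with its grip at (165,210). On to the stamp.

>>> play_rows:
  increments:
    - {"slide": [-40, -2, 0], "angular": [0, 0, 0], "claw": 1}
    - {"slide": [-42, -2, 0], "angular": [0, 0, 0], "claw": 1}
    - {"slide": [-42, -2, 0], "angular": [0, 0, 0], "claw": 1}
    - {"slide": [-42, -3, 0], "angular": [0, 0, 0], "claw": 1}
    - {"slide": [-42, -3, 0], "angular": [0, 0, 0], "claw": 1}
    - {"slide": [-42, -3, 0], "angular": [0, 0, 0], "claw": 1}
    - {"slide": [-42, -3, 0], "angular": [0, 0, 0], "claw": 1}
    - {"slide": [-42, -2, 0], "angular": [0, 0, 0], "claw": 1}

```text
time: 7.0
ee_pos: [0.4506, -0.0462, 0.248]
tcp_rot: [-179.9, -0.1, 95.7]
wrist_force: [1.0, 0.2, -0.5]
opening: 0.0854
grasp_force: 0.0
```

>>> play_rows:
  increments:
    - {"slide": [-42, -2, 0], "angular": [0, 0, 0], "claw": 1}
    - {"slide": [-42, -2, 0], "angular": [0, 0, 0], "claw": 1}
    - {"slide": [0, 0, 0], "angular": [0, 0, -8.5], "claw": 1}
    - {"slide": [0, 0, 0], "angular": [0, 0, -8.5], "claw": 1}
    - {"slide": [0, 0, 0], "angular": [0, 0, -8.5], "claw": 1}
    - {"slide": [0, 0, 0], "angular": [0, 0, -8.5], "claw": 1}
    - {"slide": [0, 0, 0], "angular": [0, 0, -8.5], "claw": 1}
    - {"slide": [0, 0, 0], "angular": [0, 0, -2.2], "claw": 1}

```text
time: 7.8
ee_pos: [0.4553, -0.1284, 0.2477]
tcp_rot: [-180.0, -0.2, 140.7]
wrist_force: [0.5, -0.0, 0.3]
opening: 0.0853
grasp_force: 0.0
```

>>> play_rows:
  increments:
    - {"slide": [0, 0, 40], "angular": [0, 0, 0], "claw": 1}
    - {"slide": [0, 0, 40], "angular": [0, 0, 0], "claw": 1}
    - {"slide": [0, 0, 20], "angular": [0, 0, 0], "claw": 1}
    - {"slide": [0, 0, 0], "angular": [0, 0, 0], "claw": 1}
    - {"slide": [0, 0, 0], "angular": [0, 0, 0], "claw": 1}

```text
time: 8.3
ee_pos: [0.4554, -0.1283, 0.1491]
tcp_rot: [-180.0, -0.1, 140.4]
wrist_force: [0.7, 0.2, -0.3]
opening: 0.0855
grasp_force: 0.0
```

```bash
python3 - <<'E'
from h import *
import cv2
delta([.456,-.128,.15],140.4);i=bot.camera_info('wrist');print(i['fovy'],i['cx'],i['cy'],(-np.array(i['R']).T@i['t']).round(4))
im=bot.camera('wrist');cv2.imwrite('pics/wr1.png',im[:,:,::-1])
E
```

```text
t 8.3 tcp [ 0.4554 -0.1283  0.1491] [-1.8000e+02 -1.1000e-01  1.4042e+02] slide [-0.3  0.6 -0.9]
turn [-0.   -0.11  0.02]
65.70646984690485 281.3219282609755 202.52188620816221 [ 0.3982 -0.0812  0.2732]
```

View pics/wr1.png

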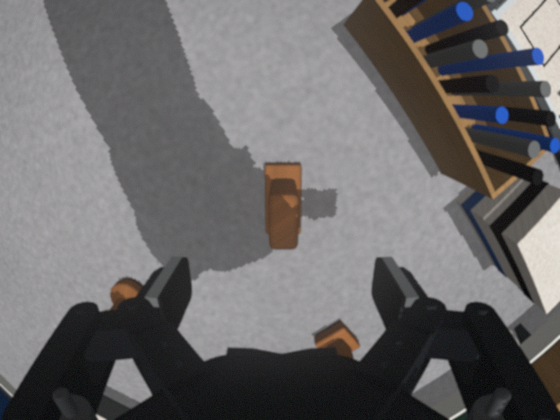

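```bash
python3 - <<'E'
from h import *
x=np.array([np.cos(np.radians(140.4)),np.sin(np.radians(140.4))])
c=[.4557,-.1283]
for p,z in [((265,163),.018),((301,163),.018),((269,247),.072),((298,248),.072),((272,180),.072),((298,180),.072)]:
    q=ray('wrist',p,z)[:2];d=q-c;print(p,q.round(4),'along',(d@x).round(4),'across',(d@[x[1],-x[0]]).round(4))
E
```

```text
(265, 163) [ 0.4251 -0.1204] along 0.0286 across -0.0134
(301, 163) [ 0.4434 -0.0982] along 0.0286 across 0.0153
(269, 247) [ 0.4652 -0.1476] along -0.0196 across -0.0088
(298, 248) [ 0.4784 -0.1328] along -0.0204 across 0.011
(272, 180) [ 0.4307 -0.1158] along 0.0272 across -0.0063
(298, 180) [ 0.4413 -0.1031] along 0.0272 across 0.0103
```

The stamp is centred between the fingers at (283,205) and aligned with them; the 1 mm offset needs only a small shift. I'll descend, grip and lift.

>>> play_rows:
  increments:
    - {"slide": [0, 1, 40], "angular": [0, 0, 0], "claw": 1}
    - {"slide": [0, 0, 37], "angular": [0, 0, 0], "claw": 1}
    - {"slide": [0, 0, 20], "angular": [0, 0, 0], "claw": 1}
    - {"slide": [0, 0, 0], "angular": [0, 0, 0], "claw": 1}
    - {"slide": [0, 0, 0], "angular": [0, 0, 0], "claw": -1}
    - {"slide": [0, 0, 0], "angular": [0, 0, 0], "claw": -1}
    - {"slide": [0, 0, 0], "angular": [0, 0, 0], "claw": -1}
    - {"slide": [0, 0, 0], "angular": [0, 0, 0], "claw": -1}
  squeeze: 40

```text
time: 9.15
ee_pos: [0.457, -0.1277, 0.0533]
tcp_rot: [179.9, 0.0, 140.4]
wrist_force: [-0.4, -1.0, 0.1]
opening: 0.0283
grasp_force: 0.0
```

>>> play_rows:
  increments:
    - {"slide": [0, 0, 0], "angular": [0, 0, 0], "claw": -1}
    - {"slide": [0, 0, 0], "angular": [0, 0, 0], "claw": -1}

```text
time: 9.35
ee_pos: [0.4569, -0.1277, 0.0531]
tcp_rot: [179.9, 0.0, 140.4]
wrist_force: [-1.8, 0.2, 5.4]
opening: 0.0197
grasp_force: 40.2
```

>>> play_rows:
  increments:
    - {"slide": [0, 0, -20], "angular": [0, 0, 0], "claw": -1}
    - {"slide": [0, 0, -40], "angular": [0, 0, 0], "claw": -1}
    - {"slide": [0, 0, -40], "angular": [0, 0, 0], "claw": -1}
    - {"slide": [0, 0, -40], "angular": [0, 0, 0], "claw": -1}
    - {"slide": [0, 0, -40], "angular": [0, 0, 0], "claw": -1}
    - {"slide": [0, 0, -20], "angular": [0, 0, 0], "claw": -1}
    - {"slide": [0, 0, 0], "angular": [0, 0, 7.5], "claw": -1}
    - {"slide": [0, 0, 0], "angular": [0, 0, 7.5], "claw": -1}

```text
time: 10.15
ee_pos: [0.4567, -0.1278, 0.2529]
tcp_rot: [179.9, -0.0, 125.1]
wrist_force: [-0.6, 0.1, -2.1]
opening: 0.0199
grasp_force: 39.4
```

>>> play_rows:
  increments:
    - {"slide": [0, 0, 0], "angular": [0, 0, 7.5], "claw": -1}
    - {"slide": [0, 0, 0], "angular": [0, 0, 7.5], "claw": -1}
    - {"slide": [0, 0, 0], "angular": [0, 0, 7.5], "claw": -1}
    - {"slide": [0, 0, 0], "angular": [0, 0, 7.5], "claw": -1}
    - {"slide": [0, 0, 0], "angular": [0, 0, 0], "claw": -1}
    - {"slide": [0, 0, 0], "angular": [0, 0, 0], "claw": -1}

```text
time: 10.75
ee_pos: [0.4564, -0.1277, 0.2521]
tcp_rot: [-180.0, -0.1, 95.6]
wrist_force: [-0.8, -0.3, -1.4]
opening: 0.0196
grasp_force: 39.4
```

```bash
python3 - <<'E'
from h import *
delta([.4847,.1930,.25],95.4)
E
```

```text
t 10.75 tcp [ 0.4564 -0.1277  0.2521] [-1.7997e+02 -6.0000e-02  9.5640e+01] slide [316.4  59.7   2.4]
turn [-0.03 -0.06  0.24]
```

>>> play_rows:
  increments:
    - {"slide": [30, 6, 0], "angular": [0, 0, 0.2], "claw": -1}
    - {"slide": [41, 8, 0], "angular": [0, 0, 0], "claw": -1}
    - {"slide": [41, 8, 0], "angular": [0, 0, 0], "claw": -1}
    - {"slide": [41, 8, 0], "angular": [0, 0, 0], "claw": -1}
    - {"slide": [41, 8, 0], "angular": [0, 0, 0], "claw": -1}
    - {"slide": [41, 8, 0], "angular": [0, 0, 0], "claw": -1}
    - {"slide": [41, 7, 0], "angular": [0, 0, 0], "claw": -1}
    - {"slide": [40, 7, 0], "angular": [0, 0, 0], "claw": -1}

```text
time: 11.55
ee_pos: [0.4871, 0.1942, 0.2525]
tcp_rot: [-180.0, -0.0, 95.4]
wrist_force: [0.8, 0.3, -2.2]
opening: 0.0196
grasp_force: 39.3
```

>>> play_rows:
  increments:
    - {"slide": [0, 0, 30], "angular": [0, 0, 0], "claw": -1}
    - {"slide": [0, 0, 40], "angular": [0, 0, 0], "claw": -1}
    - {"slide": [0, 0, 40], "angular": [0, 0, 0], "claw": -1}
    - {"slide": [0, 0, 20], "angular": [0, 0, 0], "claw": -1}
    - {"slide": [0, 0, 0], "angular": [0, 0, 0], "claw": -1}
    - {"slide": [0, 0, 0], "angular": [0, 0, 0], "claw": -1}

```text
time: 12.15
ee_pos: [0.4874, 0.1925, 0.1233]
tcp_rot: [-180.0, -0.1, 95.3]
wrist_force: [0.1, -0.0, 0.9]
opening: 0.0195
grasp_force: 39.5
```

```bash
python3 - <<'E'
from h import *
import cv2
delta([.4847,.1930,.083],95.4)
im=bot.camera('wrist');cv2.imwrite('pics/wr2.png',cv2.resize(im[60:340,120:440,::-1],None,fx=2,fy=2,interpolation=2))
E
```

```text
t 12.15 tcp [0.4874 0.1925 0.1233] [-1.800e+02 -5.000e-02  9.532e+01] slide [ 0.7 -2.6 40.3]
turn [-0.   -0.05 -0.08]
```

View pics/wr2.png

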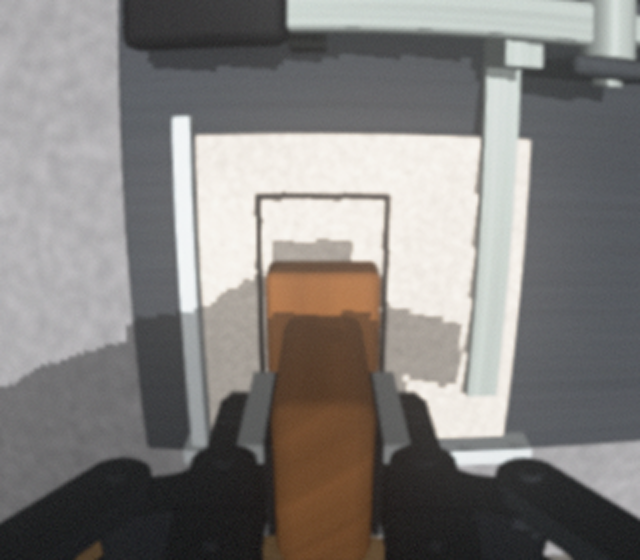

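The wrist view shows the upright stamp above the box, whose far corners are at crop (258,196) and (389,196). I'll work out the offset from those.

```bash
python3 - <<'E'
from h import *
c=np.array(bot.get_obs()['ee_pos'])[:2];r=np.radians(95.4);x=np.array([np.cos(r),np.sin(r)]);y=np.array([x[1],-x[0]])
for p,z in [((258,196),.018),((389,196),.018),((262,330),.018),((385,330),.018),((195,135),.018),((531,140),.018),((269,264),.0703),((378,264),.0703),((270,264),.0883),((376,264),.0883),((282,318),.1423),((367,318),.1423)]:
    q=ray('wrist',(np.array(p)+.5)/2-.5+[120,60],z)[:2];d=q-c;print(p,'tool x,y mm',(1e3*d@x).round(1),(1e3*d@y).round(1))
E
```

```text
(258, 196) tool x,y mm 37.4 -23.2
(389, 196) tool x,y mm 37.3 23.8
(262, 330) tool x,y mm -13.8 -23.2
(385, 330) tool x,y mm -13.9 23.5
(195, 135) tool x,y mm 59.9 -45.4
(531, 140) tool x,y mm 59.0 75.9
(269, 264) tool x,y mm 26.2 -15.3
(378, 264) tool x,y mm 26.1 15.6
(270, 264) tool x,y mm 31.1 -13.5
(376, 264) tool x,y mm 31.0 13.5
(282, 318) tool x,y mm 35.9 -7.2
(367, 318) tool x,y mm 35.9 7.6
```

>>> play_rows:
  increments:
    - {"slide": [0, -1, 20], "angular": [0, 0, 0], "claw": -1}
    - {"slide": [0, 0, 12], "angular": [0, 0, 0], "claw": -1}
    - {"slide": [0, 0, 9], "angular": [0, 0, 0], "claw": -1}
    - {"slide": [0, 0, 0], "angular": [0, 0, 0], "claw": -1}
    - {"slide": [0, 0, 0], "angular": [0, 0, 0], "claw": -1}
    - {"slide": [0, 0, 0], "angular": [0, 0, 0], "claw": -1}
    - {"slide": [0, 0, 0], "angular": [0, 0, 0], "claw": -1}

```text
time: 12.9
ee_pos: [0.4867, 0.1926, 0.0822]
tcp_rot: [180.0, -0.1, 95.2]
wrist_force: [0.1, -0.8, -0.7]
opening: 0.0195
grasp_force: 39.6
```

```bash
python3 - <<'E'
from h import *
import cv2
delta([.4855,.1930,.082],95.4)
a=bot.camera('side')[140:240,190:290,::-1];b=bot.camera('wrist')[60:340,120:440,::-1]
c=np.zeros((400,800,3),np.uint8);c[:,:400]=cv2.resize(a,(400,400),interpolation=2);c[:350,400:]=cv2.resize(b,(400,350))
cv2.imwrite('pics/fin.png',c)
E
```

```text
t 12.9 tcp [0.4867 0.1926 0.0822] [ 1.7996e+02 -7.0000e-02  9.5220e+01] slide [ 0.5 -1.1  0.2]
turn [ 0.04 -0.07 -0.18]
```

View pics/fin.png

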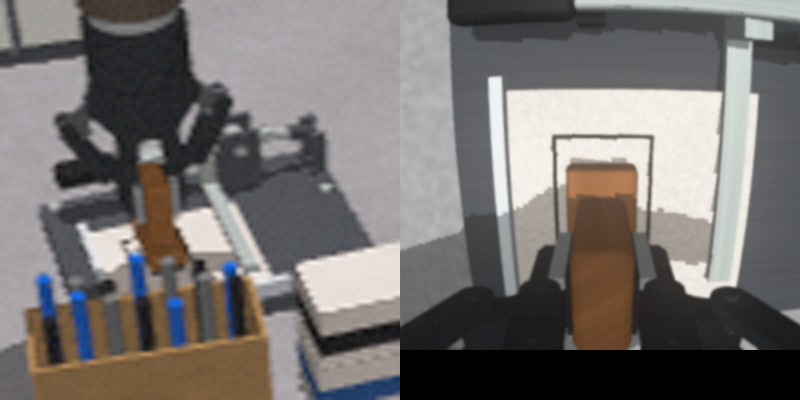

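The stamp is upright, centred over the box (wrist crop columns 567–637 inside 553–653) and aligned with it. The lever is still down, so I'll hand in.

```bash
python3 -c "
from workcell import bot
print(bot.job_done())"
```

```text
the job is handed in; nothing more can be done
None
```

The job is handed in: the lever is latched down and the oblong stamp is held upright about 1 cm above the printed box, centred to within about 2 mm by camera measurement; no verdict was returned.

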